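Set up the soap curing rack and hold its gauge arm at the mark

ROBOT

A 6-joint arm with a two-finger parallel gripper is mounted at the origin on a cart in front of the work surface, level with it; the furniture and walls round the work are solid. World frame = base frame: x ahead of the robot, y to its left, z up, the work surface at z = 0. Lengths are in m, angles in rad, forces in N, time in s.
With the tool pointing down it reaches from about 0.3 to 0.825 m from the base axis. Payload 5.4 kg.
Tool frame: the origin (TCP) lies at the very end of the fingers, on their centre line; the grasp point (between the pads) lies 19 mm behind it; z points along the fingers, y is the line along which they close (so a half turn about z gives the same grasp; the last joint's range is limited). The gripper opens to 92 mm and grips with 3 to 60 N. Pads are 20 mm wide; open, the fingers measure 128 mm over their backs; the gripper's body (75 mm by 189 mm) begins 69 mm behind the grasp point.
Start: joints at [-1.332, 0.158, 1.597, -0, 1.386, -0.21], TCP at [0.249, -0.518, 0.215] pointing down, gripper open.
Joint ranges: [-2.91, 2.91], [-0.94, 2.29], [0.18, 2.7], [-1.29, 4.43], [0.17, 2.64], [-3, 3]. Speed limits (rad/s): [2.57, 2.57, 3.14, 3.14, 3.14, 3.14].

INTERFACE

Orientations are given as [roll, pitch, yaw] about the fixed x, y, z axes, in that order (R = Rz(yaw) Ry(pitch) Rx(roll)).
In Python, from plant import manip gives the robot as it stands.
- The arm moves only by the shell command python3 nudge.py 'ROWS' [OPENING] [FORCE]. ROWS is rows parted by semicolons, their numbers by spaces, 1 to 20 of them, each of 6 numbers: dx, dy, dz in m, then a rotation vector rx, ry, rz in rad; each row is the pose to reach, as a shift and turn from the pose commanded when the command began, along the tool's axes at that moment; what a row does not reach only later rows make up. A row lasts 1/10 s, in which the tool goes at most 0.05 m and 0.15 rad, less where a joint would pass 70% of its speed; a pose out of reach is approached as far as the arm can. OPENING is the finger opening in m, set as the command begins (- or left out keeps the last). The fingers move at their own pace and stop on an object; FORCE is the grip in N (left out, the last holds). Time passes only in rows, so rows that do not move let the fingers close. It prints the time, the measured TCP pose, the force, the opening and the grip force at its end.
- manip.observe(): the state, without advancing time (a new reading comes with each control period).
- manip.capture(name): name is "side" or "top"; returns the picture (384x512x3 uint8, red, green, blue); there is no depth.
- manip.camera_params(name): a dict with "fx", "fy", "cx", "cy" (pixels), "dist_coeffs" ([k1, k2, p1, p2, k3] as OpenCV has them; the pictures are not rectified), "cam_to_world" (4x4, takes a point from camera to world coordinates). Camera axes: x right, y down, z forward; pixel columns grow to the right and rows downward; lengths in m; the calibration is good to about 2 mm. A picture is of the moment at which its call begins. camera_params takes no time and is no camera call.
- manip.close_job(): hands the job in; it is judged then, once.
The state is a dict: "t": time; "joint_positions": joint angles; "qd": joint speeds; "effort": joint torques, N m; "tcp_pos": TCP position; "tool_rot": TCP orientation; "wrist_force": force on the tool from outside, world axes, zero at the start; "torque": the same for the moment, N m; "opening": finger opening in m; "grip_force": force on a finger pad.
Only numpy, scipy, OpenCV 4.12 (cv2) and the standard library are available. Lean on these libraries where they do the work, as an engineer would, in place of code of your own. Each camera call takes 0.05 s, during which the arm holds its last target. There are 200 camera calls.

TASK

Get the soap curing rack ready for a new row: first take the tall orange divider from its dark stand, stand it on edge in the rack's empty slot (the one with the green tag), fully down and centred, and let go of it. Then press the red lock button right in and pull the telescoping arm out by its blue post until its red pointer is level with the yellow cursor on the scale. Finish still gripping the post there, because the arm's spring pulls it back in; leave the cursor, the white dividers and everything else where they are.

Things in the scene. Friction and masses are not known exactly. Their poses are not given: they have to be found in the camera images.
- rack: Fixed light-wood curing rack. Origin on the table (z = 0); y: the way the arm extends (roughly to the robot's left), x away from the robot, z up. Board 8 mm thick, its top is the slot floor. Three slots along x, centred at x = 0, y = -105, -60, -15 mm: 10 mm wide, 110 mm long, open at the ends; rib tops at z = 30 mm.
- tube_mouth (a point): Mouth of the square aluminium tube that holds the telescoping arm, 20 mm above the table. From here the tube (24 mm wide, top at 32 mm; black collar at the mouth up to 36 mm) runs 241 mm along the rack's -y, centred at x = -75 mm of the rack, beside the slots on the robot's side.
- scale_zero (a point): Zero tick of the white scale strip (26 mm wide, top 8 mm above the table, at x = -110 mm of the rack); black ticks every 10 mm follow along the rack's +y. The pointer stands here when the arm is fully in.
- slot_tag: Fixed green tag, 14 mm wide and 30 mm high, at the far end of the one empty slot of the rack; which slot it is changes. The body's origin is the centre of that empty slot's floor (8 mm above the table), not the tag itself (tag 61 mm along +x from it); axes as the rack's.
- divider: Loose orange divider, 0.08 kg, standing on edge in the stand at the start: plate 100 mm (its x) by 6 mm (its y) by 80 mm high, with a grip tab on top in the middle, 36 mm (x) by 10 mm (y), from 70 to 115 mm above the lower edge. Origin: middle of its lower edge; z up. It may be turned half a turn in the slot.
- stand: Fixed dark-wood stand, 120 x 56 x 30 mm, with one slot 10 mm wide along its x that holds the divider at the start (slot floor 8 mm above the table, ribs 22 mm high). Origin on the table under its centre.
- low_divider_a: Loose white low divider, 100 x 6 x 55 mm, standing in one of the rack's slots. Origin: middle of its lower edge; its top is 63 mm above the table. To be left there.
- low_divider_b: Loose white low divider, as low_divider_a, in another of the rack's slots. To be left there.
- lock_button (a joint): Travel of the red lock button in m: 0 = out (arm locked), 0.008 = fully in. It is pressed straight down, moves against about 3 N of friction, and stays where it is pushed. The arm is free once it is past about 0.0055.
- lock_button_top (a point): Centre of the top face of the round red button (22 mm diameter), on the black block on the tube; 50 mm above the table when out, 42 mm when in (the black block's top is at 40 mm).
- gauge_arm: The telescoping arm: a steel bar 16 mm square (top 28 mm above the table) that slides out of the tube along the rack's +y, with an upright blue post at its end. Origin: on the table plane under the post; axes as the rack's. It starts fully in and locked; travel 165 mm. A spring pulls it back in, with about 2 N when in and 4 N when far out, so it slides home if let go.
- handle_grip (a point): The point at which to grip the blue post: on its axis, 66 mm above the table. The post is 14 mm along the rack's y, 28 mm along its x, and reaches from 30 to 90 mm above the table. It stands on a black block 24 mm square whose top is at 34 mm.
- pointer_tip (a point): The middle of the red pointer that the post carries, over the scale strip, 18.5 mm above the table. It moves with the arm.
- cursor_mark (a point): Middle of the black line on the yellow cursor (32 x 8 mm, top 15 mm above the table) that sits on the scale strip, 60 to 140 mm beyond the pointer's start; axes as the rack's. The pointer passes just above it; it is level when both have the same y in the rack's frame. It can be pushed along by hand (4 N), but must stay.
- tea_box: Bystander: yellow-brown carton, 62 x 85 x 150 mm, at the left. Origin at its underside.
- mica_jar_0: Bystander: small white jar, 42 mm wide, 34 mm high, at the left.
- soap_rose: Bystander: orange rose-shaped soap, 46 x 47 x 21 mm, in front of the rack.
- soap_peony: Bystander: orange flower-shaped soap, 54 x 54 x 18 mm, in front of the stand.
- dye_bottle_1: Bystander: small bottle with an orange cap, 26 mm wide, 76 mm high, behind the rack.

How it is judged:
On the way, in this order (a step that is already met when the one before it is completed fails the run):
1. the orange divider stands fully down in the tagged slot, let go (x of divider in the frame of slot_tag between -0.02 and 0.02 m and y of divider in the frame of slot_tag between -0.005 and 0.005 m and z of divider in the frame of slot_tag below 0.004 m and angle between divider's own z axis and vertical below 0.22 rad and contact force between the fingers and divider below 0.1 N), for 0.2 s.
2. the lock button is pressed in (value of joint lock_button above 0.0055 m), for 0.1 s.
3. the arm is pulled out to the cursor (y of pointer_tip in the frame of cursor_mark between -0.005 and 0.005 m), for 0.2 s.
At the end, for the whole second after the job is handed in: Orange divider untouched in the tagged slot (20 mm along, 5 mm across, 4 mm of floor, 0.22 rad lean); button in over 5.5 mm; fingers hold the post (over 1.5 N), still (10 mm/s), pointer within 5 mm of the cursor; cursor moved under 5 mm; white dividers upright, moved under 15 mm (all of step 1 and all of step 3 and value of joint lock_button above 0.0055 m and contact force between the fingers and gauge_arm above 1.5 N and linear speed of gauge_arm below 0.01 m/s and angle between each of low_divider_a, low_divider_b's own z axis and vertical below 0.25 rad and distance of each of low_divider_a, low_divider_b from where it was at the start of the episode below 0.015 m and distance of cursor_mark from where it was at the start of the episode below 0.005 m); the arm keeps its last pose, push and grip.
It fails at once if a bystander is shifted by more than 25 mm (distance of any of tea_box, mica_jar_0, soap_rose, soap_peony, dye_bottle_1 from where it was at the start of the episode above 0.025 m).
It fails at once if the cursor is pushed along the scale (over 5 mm) (distance of cursor_mark from where it was at the start of the episode above 0.005 m).
It fails at once if a white divider is pulled out of its slot (over 20 mm) (distance of any of low_divider_a, low_divider_b from where it was at the start of the episode above 0.02 m).
It also fails if it takes over 58 s, if anything falls off the work surface, if the arm or the gripper's body presses on something with over 40 N, if the wrist force passes 120 N, or if a joint passes its speed limit or range.

## Working session

There is one attempt and no reset: what is moved stays moved. The work goes in short steps, Python scripts to look and compute and a shell command to move; the robot and the scene stay as the last step left them, time stands still between calls to the robot, and variables do not carry over. Pictures are saved under pics/ and viewed, at most 13 in all, crops included, and the job is handed in when it is done.

```bash
ls; mkdir -p pics; python3 - <<'E'
from plant import manip
import cv2
for n in ("side","top"):
    im=manip.capture(n); cv2.imwrite(f"pics/{n}0.png",im[:,:,::-1])
    p=manip.camera_params(n); print(n,p)
print(manip.observe())
E
```

```text
nudge.py
pics
plant.py
side {'fx': 424.32461556660877, 'fy': 424.32461556660877, 'cx': 260.1244750639099, 'cy': 185.76057461417338, 'dist_coeffs': array([-0.12342903,  0.        ,  0.        ,  0.        ,  0.        ]), 'cam_to_world': array([[ 0.62967724,  0.47317516, -0.61612648,  1.33130967],
       [ 0.77658902, -0.40422163,  0.48323325, -0.57966944],
       [-0.02039768, -0.78275804, -0.62199179,  0.89319422],
       [ 0.        ,  0.        ,  0.        ,  1.        ]])}
top {'fx': 463.63430152346854, 'fy': 463.63430152346854, 'cx': 252.0231952509476, 'cy': 197.49593705400113, 'dist_coeffs': array([-0.12968173,  0.        ,  0.        ,  0.        ,  0.        ]), 'cam_to_world': array([[ 2.78705176e-02, -9.92117800e-01,  1.22169988e-01,
         3.27316375e-01],
       [-9.99610854e-01, -2.75181903e-02,  4.57056154e-03,
         8.17686279e-02],
       [-1.17263848e-03, -1.22249830e-01, -9.92498667e-01,
         1.72294188e+00],
       [ 0.00000000e+00,  0.00000000e+00,  0.00000000e+00,
         1.00000000e+00]])}
{'t': 0.1, 'joint_positions': array([-1.33209347e+00,  1.58981470e-01,  1.59810257e+00,  5.56352303e-06,
        1.38622297e+00, -2.10110606e-01]), 'qd': array([-9.28560901e-05, -1.13441286e-03, -1.76568232e-03,  7.24383763e-04,
        3.82425258e-04,  1.59948177e-04]), 'effort': array([ 9.65786239e-04, -3.86504531e+01, -3.22958958e+01,  7.04168295e-02,
        3.39615578e-02, -4.13896066e-05]), 'tcp_pos': array([ 0.24932939, -0.51749595,  0.21372182]), 'tool_rot': array([-3.13991714e+00, -3.62907659e-04,  4.48812137e-01]), 'wrist_force': array([-0.24648624, -0.15283389, -0.65889844]), 'torque': array([-0.02055069, -0.05154984, -0.03607116]), 'grip_force': 0.0, 'opening': 0.09202968196367822}
```

View pics/side0.png

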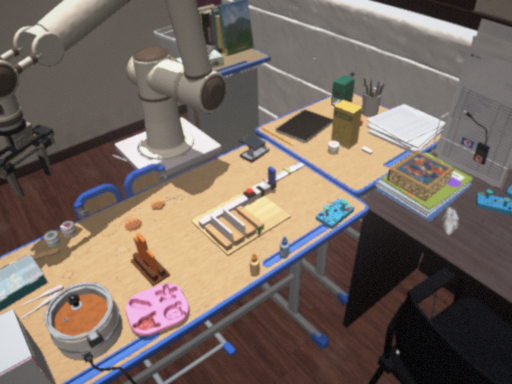

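View pics/top0.png

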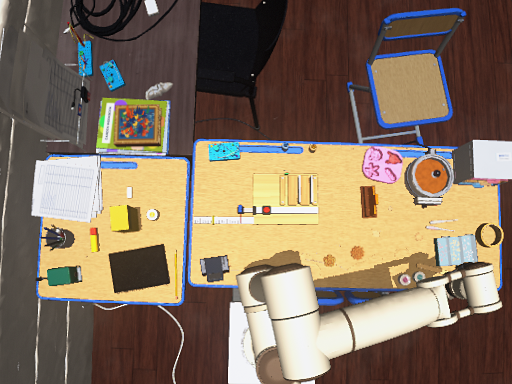

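Side view: the stand with the orange divider is near (150,262), the rack near (240,220), and the blue post at (271,176). Top view: the stand is at (369,201), the rack spans 252–318 × 173–224, the button is at (267,209), and the post at (240,208). I'll zoom in next.

```bash
python3 - <<'E'
import cv2
a=cv2.imread("pics/side0.png");b=cv2.imread("pics/top0.png")
cv2.imwrite("pics/s1.png",cv2.resize(a[150:290,120:315],None,fx=4,fy=4,interpolation=cv2.INTER_CUBIC))
cv2.imwrite("pics/t1.png",cv2.resize(b[165:235,187:387],None,fx=4,fy=4,interpolation=cv2.INTER_CUBIC))
E
```

```text
(no output)
```

View pics/s1.png

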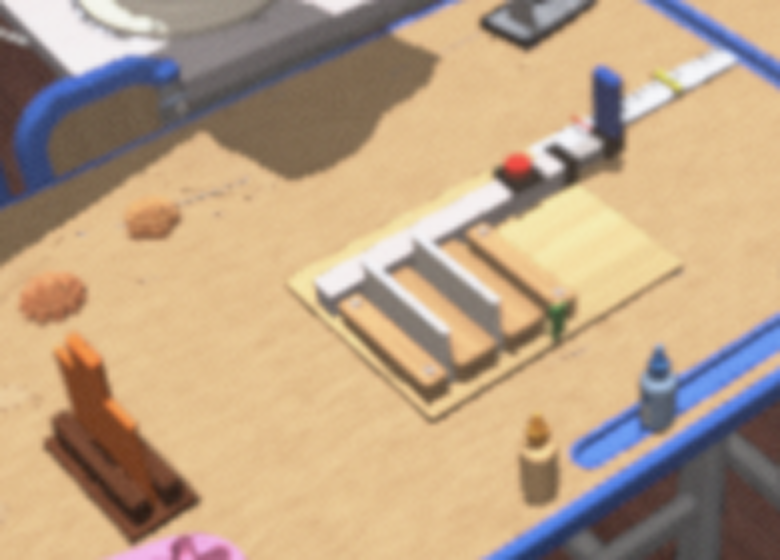

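View pics/t1.png

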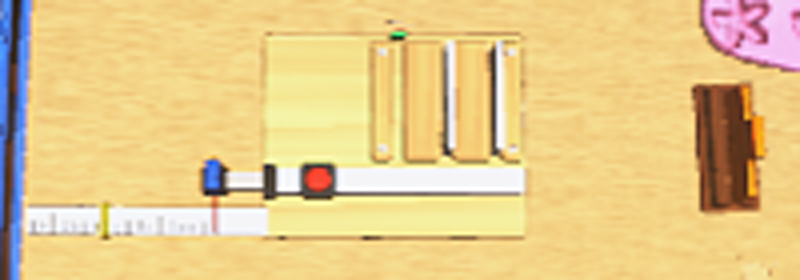

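The green tag marks the slot nearest the post (crop t1 398,36). The white dividers stand in the other two slots. The pointer is at t1 (214,213) and the cursor at (105,220). Now I'll measure.

```bash
cat > h.py <<'E'
import numpy as np, cv2
from plant import manip
def ray(n,uv):
    p=manip.camera_params(n);K=np.array([[p["fx"],0,p["cx"]],[0,p["fy"],p["cy"]],[0,0,1]])
    q=cv2.undistortPoints(np.array([[uv]],float),K,p["dist_coeffs"])[0,0]
    T=p["cam_to_world"];d=T[:3,:3]@[q[0],q[1],1];return T[:3,3],d/np.linalg.norm(d)
def plane(n,uv,z):
    o,d=ray(n,uv);return o+d*(z-o[2])/d[2]
def tri(us,ut):
    o1,d1=ray("side",us);o2,d2=ray("top",ut)
    s=np.linalg.lstsq(np.c_[d1,-d2],o2-o1,rcond=None)[0]
    a=o1+s[0]*d1;b=o2+s[1]*d2;return (a+b)/2,np.linalg.norm(a-b)
def proj(n,P):
    p=manip.camera_params(n);K=np.array([[p["fx"],0,p["cx"]],[0,p["fy"],p["cy"]],[0,0,1]])
    W=np.linalg.inv(p["cam_to_world"]);r,_=cv2.Rodrigues(W[:3,:3])
    return cv2.projectPoints(np.array(P,float).reshape(-1,3),r,W[:3,3],K,p["dist_coeffs"])[0][:,0]
def blobs(im,lo,hi,roi,amin=3):
    x0,y0,x1,y1=roi;h=cv2.cvtColor(im[y0:y1,x0:x1],cv2.COLOR_RGB2HSV)
    m=cv2.inRange(h,np.array(lo),np.array(hi));n,l,st,c=cv2.connectedComponentsWithStats(m)
    return [(np.round(c[i]+[x0,y0],2),st[i,:5]+[x0,y0,0,0,0]) for i in range(1,n) if st[i,4]>=amin]
E
python3 - <<'E'
from h import *
S=cv2.imread("pics/side0.png")[:,:,::-1].copy();T=cv2.imread("pics/top0.png")[:,:,::-1].copy()
rs=(120,150,315,290);rt=(187,165,387,235)
C=dict(green=((50,80,20),(85,255,255)),blue=((108,120,60),(130,255,255)),red=((0,170,90),(5,255,255)),
 red2=((174,90,90),(180,255,255)),pink=((0,90,150),(6,165,255)),orange=((6,180,150),(15,255,255)),yel=((24,140,120),(34,255,255)),dark=((0,60,0),(20,255,110)))
for k,(lo,hi) in C.items():
    for nm,im,r in(("side",S,rs),("top",T,rt)):
        for c,s in blobs(im,lo,hi,r,2):print(k,nm,c,s)
print(T[175:183:2,278:325].mean(0).astype(int)[:,:].tolist())
E
```

```text
green side [258.67 227.67] [258 227   2   2   3]
green top [286.5 173. ] [285 173   4   1   4]
blue side [298.84 158.08] [283 150  32  19  86]
blue side [138.35 176.24] [124 165  40  32 324]
blue side [271.14 169.36] [269 168   5   4  14]
blue side [120.14 197.71] [120 195   2   6   7]
blue side [301.58 240.94] [289 230  26  23 192]
blue side [284.17 240.67] [283 239   3   4   6]
blue side [279.57 268.07] [243 243  72  47 432]
blue side [272.29 259.36] [264 252  18  14 120]
blue top [187.61 187.16] [187 165   3  57 100]
blue top [191.45 197.79] [190 165   4  70 133]
blue top [239.56 208.32] [238 205   4   7  25]
red side [248.86 191.07] [247 190   5   3  14]
red top [266.06 209.42] [263 207   7   6  31]
red2 top [362. 167.] [362 166   1   3   3]
pink side [246.75 189.75] [246 189   3   3   4]
pink side [251.67 190.  ] [251 189   2   3   3]
orange side [139.85 239.15] [138 236   6   6  13]
orange side [148.62 253.5 ] [146 250   7   8   8]
orange top [372.25 186.75] [372 186   2   3   4]
orange top [374.  191.5] [374 191   1   2   2]
orange top [375. 198.] [375 195   1   7   7]
orange 
[... 1899 characters left out ...]
, 138], [229, 186, 107], [226, 191, 114], [240, 220, 136], [210, 174, 104], [210, 157, 90], [239, 192, 111], [239, 193, 112], [240, 201, 117], [240, 207, 122], [240, 206, 122], [240, 198, 117], [240, 198, 115], [242, 206, 121], [206, 170, 103], [175, 164, 144], [238, 239, 242], [243, 229, 212], [236, 185, 102], [238, 191, 109], [239, 201, 116], [240, 206, 121], [240, 207, 122], [239, 199, 116], [241, 199, 116], [236, 192, 113], [185, 152, 99], [113, 96, 63], [231, 231, 235], [230, 219, 207], [226, 189, 119], [233, 199, 135], [233, 201, 135], [242, 215, 132], [223, 185, 109], [237, 202, 128], [245, 216, 139], [243, 213, 136], [242, 210, 133], [243, 211, 134], [243, 213, 136], [243, 213, 137]]
```

```bash
cat >> h.py <<'E'
def edge(g,line,lo,hi,axis):
    # subpixel gradient centroid along one row (axis=1) or column (axis=0)
    v=(g[line,lo:hi+1] if axis else g[lo:hi+1,line]).astype(float)
    d=np.abs(np.diff(v));d=np.maximum(d-0.3*d.max(),0);return (d*(np.arange(len(d))+lo+.5)).sum()/d.sum()
def fit(pts):
    return np.polyfit(pts[:,0],pts[:,1],1)
def soft(w,x0,y0):
    w=np.maximum(w.astype(float),0);y,x=np.mgrid[:w.shape[0],:w.shape[1]];return np.array([(w*x).sum(),(w*y).sum()])/w.sum()+[x0,y0]
E
python3 - <<'E'
from h import *
S=cv2.imread("pics/side0.png")[:,:,::-1].astype(int);T=cv2.imread("pics/top0.png")[:,:,::-1].astype(int)
def sc(I,f,x0,y0,x1,y1):
    w=f(I[y0:y1+1,x0:x1+1]);return soft(w,x0,y0)
grn=lambda a:a[...,1]-a[...,0]-5
blu=lambda a:(a[...,2]-a[...,0]-20)
red=lambda a:(a[...,0]-a[...,1]-110)
org=lambda a:(a[...,0]-a[...,2]-110)
g=[sc(S,grn,255,222,263,236),sc(T,grn,282,170,291,176)];print("tag",g,tri(*g),plane("top",g[1],.03))
b=[sc(S,blu,266,165,276,182),sc(T,blu,236,203,244,214)];print("post",b,tri(*b),plane("top",b[1],.09))
r=[sc(S,red,244,186,254,195),sc(T,red,261,205,271,214)];print("button",r,tri(*r),plane("top",r[1],.05))
# white dividers (bright low-sat) in top: centroid per row band
for x0,x1 in((296,303),(308,315)):
    P=[]
    for y in range(178,202,2):
        a=T[y,x0:x1+1];w=np.maximum(a[:,2]-150,0);P.append(plane("top",((w*np.arange(x0,x1+1)).sum()/w.sum(),y),.063)[:2])
    P=np.array(P);f=fit(P);print("white: y at x mid",P[:,1].mean(),P[:,0].mean(),"slope dy/dx",f[0])
G=T.mean(2)
np.set_printoptions(linewidth=250,precision=4,suppress=True)
print("board left/right rows");print(G[176:206:6,248:258].astype(int));print(G[176:206:6,312:324].astype(int))
print("board top/bottom cols");print(G[168:180,258:280:5].T.astype(int));print(G[216:230,258:312:8].T.astype(int))
print("scale B");print(T[216:224,205:246,2])
print("scale R");print(T[208:224,238:244,0]-T[208:224,238:244,1])
E
```

```text
tag [array([258.84615385, 228.11538462]), array([286.31818182, 173.04166667])] (array([ 0.62944632, -0.03609589,  0.03119347]), np.float64(0.0029788230231271)) [ 0.63052739 -0.03496531  0.03      ]
post [array([271.35418994, 170.54636872]), array([239.62439024, 208.18353659])] (array([0.48891712, 0.1309525 , 0.07994234]), np.float64(0.003609374162957592)) [0.48900625 0.13209255 0.09      ]
button [array([248.96357013, 190.37887067]), array([266.1669736 , 209.17495396])] (array([0.49127077, 0.0357925 , 0.0491024 ]), np.float64(0.002959867894567779)) [0.49202668 0.03703302 0.05      ]
white: y at x mid -0.08133765266212152 0.5674304357555298 slope dy/dx 0.017011509061557947
white: y at x mid -0.1257948912426507 0.5686876209219713 slope dy/dx -0.00045234581335027645
board left/right rows
[[194 191 194 199 185 187 206 204 204 203]
 [201 200 200 200 177 179 205 204 204 204]
 [190 189 194 202 192 196 210 209 209 209]
 [198 197 199 199 199 210 219 218 218 218]
 [205 204 201 199 189 199 215 214 214 214]]
[[215 184 195 196 202 194 197 202 202 202 201 199]
 [241 203 188 191 199 167 182 192 191
[... 1945 characters left out ...]
44 240 253 229 218 254 243 241 243 224 242 233 227 254 228 221 245 163 210 254 251 251 251]
 [174 173 150 139 175 187 172  84  33 158 195 160 196 158 146 210 226 226 226 227 227 202 197 227 227 227 229 229 236 223 221 239 208 205 236 204 199 234 233 231 230]]
scale R
[[-21 -50 -55 -33   8   8]
 [-21 -51 -44 -16   8  13]
 [-24 -54 -56 -33   8  13]
 [-25 -55 -56 -34   7  12]
 [  6   1  -1   2   8  12]
 [ 11   8   4   7  12  22]
 [ 28  45  93  71  24  28]
 [ 33  45  89  69  27  29]
 [ 43  48  88  72  41  44]
 [ -5  -2  57  22  -6  -3]
 [ -2   1  61  25  -4  -1]
 [ -1   3  61  26  -3  -1]
 [ -2   2  61  26  -2  -1]
 [  3   2  51  19  -3   0]
 [  2   3  50  21  -2  -2]
 [ 10   1  11  14   2   3]]
```

```bash
python3 - <<'E'
import cv2
a=cv2.imread("pics/side0.png");b=cv2.imread("pics/top0.png")
A=cv2.resize(a[228:290,124:180],(560,580),interpolation=cv2.INTER_NEAREST)
B=cv2.resize(b[182:224,355:383],None,fx=8,fy=8,interpolation=cv2.INTER_NEAREST)
import numpy as np
c=np.zeros((580,800,3),np.uint8);c[:,:560]=A;c[:336,570:794]=B
cv2.imwrite("pics/c2.png",c)
E
```

```text
(no output)
```

View pics/c2.png

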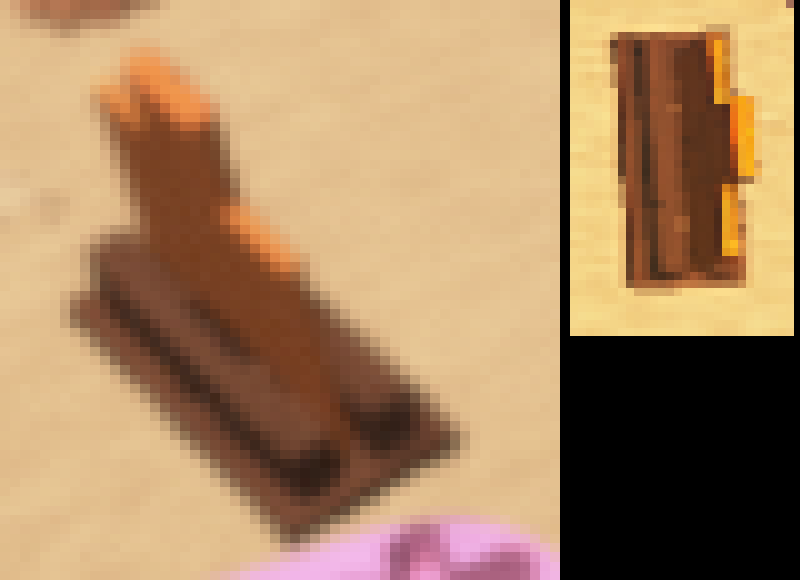

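The tab's top centre is at about (376.6,198.75) in the top view and (141.2,236.5) in the side view. The stand is turned by about 0.07 rad. Next I'll compute the divider pose and rack yaw.

```bash
python3 - <<'E'
from h import *
np.set_printoptions(precision=4,suppress=True)
S=cv2.imread("pics/side0.png")[:,:,::-1].astype(int);T=cv2.imread("pics/top0.png")[:,:,::-1].astype(int)
print("tab",tri((141.2,236.5),(376.6,198.75)),plane("top",(376.6,198.75),.123),plane("side",(141.2,236.5),.123))
a=plane("top",(373.06,190),.088);b=plane("top",(374.6,209),.088);print("plate top",a,b,"yaw",np.arctan2(*(a-b)[[1,0]]))
G=T.mean(2)
def dark(v,lo):
    w=np.maximum(np.median(v)-8-v,0);return (w*np.arange(len(v))).sum()/w.sum()+lo
bot=np.array([plane("top",(c,dark(G[219:229,c],219)),.004)[:2] for c in range(258,314,3)])
top=np.array([plane("top",(c,dark(G[170:177,c],170)),.008)[:2] for c in list(range(258,280,2))+list(range(292,314,3))])
rt=np.array([plane("top",(dark(G[r,315:321],315),r),.004)[:2] for r in range(178,220,3)])
for n,P,i in(("bot",bot,0),("top",top,0),("right",rt,1)):
    f=np.polyfit(P[:,1-i],P[:,i],1);print(n,P.mean(0),"slope",f[0],"res",np.std(P[:,i]-np.polyval(f,P[:,1-i])))
# cursor & pointer along scale (top view), rows 217..222
cu=[];po=[]
for r in range(217,223):
    v=T[r,209:216].mean(1);w=np.maximum(200-v,0);cu.append(plane("top",((w*np.arange(209,216)).sum()/w.sum(),r),.015))
    v=T[r,238:243,0]-T[r,238:243,1];w=np.maximum(v-5,0);po.append(plane("top",((w*np.arange(238,243)).sum()/w.sum(),r),.0185))
print("cursor",np.mean(cu,0),"ptr",np.mean(po,0))
print(T[217:222,209:216].mean(2).astype(int))
print(T[219,209:216])
print(manip.camera_params("top")["cam_to_world"][:3,3])
E
```

```text
tab (array([ 0.532 , -0.3478,  0.1228]), np.float64(0.00029299460864437446)) [ 0.5319 -0.3479  0.123 ] [ 0.5324 -0.3477  0.123 ]
plate top [ 0.5677 -0.3445  0.088 ] [ 0.4993 -0.3498  0.088 ] yaw 0.0777028382164435
bot [ 0.4423 -0.0356] slope -0.02641247866769772 res 0.000600117749102842
top [ 0.6327 -0.0223] slope -0.002483554477263903 res 0.0012998590183862181
 ** On entry to DLASCL parameter number  4 had an illegal value
 ** On entry to DLASCL parameter number  4 had an illegal value
 ** On entry to DLASCL parameter number  4 had an illegal value
 ** On entry to DLASCL parameter number  4 had an illegal value
 ** On entry to DLASCL parameter number  5 had an illegal value
 ** On entry to DLASCL parameter number  4 had an illegal value<stdin>:8: RuntimeWarning: invalid value encountered in scalar divide
Traceback (most recent call last):
numpy.linalg.LinAlgError: SVD did not converge in Linear Least Squares
```

```bash
python3 nudge.py '0.03 -0.003 0 0 0 0.05;0.08 -0.007 0 0 0 0.12;0.13 -0.012 0.01 0 0 0.2;0.18 -0.016 0.02 0 0 0.27;0.23 -0.021 0.03 0 0 0.33;0.28 -0.026 0.045 0 0 0.371;0.315 -0.029 0.053 0 0 0.371;0.3283 -0.03 0.0537 0 0 0.371;0.3283 -0.03 0.0537 0 0 0.371;0.3283 -0.03 0.0537 0 0 0.371' 0.05 20
python3 nudge.py '0.0005 -0.001 0.03 0 0 0;0.0005 -0.001 0.06 0 0 0;0.0005 -0.001 0.074 0 0 0;0.0005 -0.001 0.074 0 0 0;0.0005 -0.001 0.074 0 0 0' ; python3 - <<'E'
from h import *
for n in("side","top"):cv2.imwrite(f"pics/{n}1.png",manip.capture(n)[:,:,::-1])
a=cv2.imread("pics/side1.png");b=cv2.imread("pics/top1.png")
c=np.zeros((600,800,3),np.uint8)
A=cv2.resize(a[200:280,110:176],None,fx=7,fy=7,interpolation=cv2.INTER_NEAREST);c[:560,:462]=A
B=cv2.resize(b[170:230,345:393],None,fx=6,fy=6,interpolation=cv2.INTER_NEAREST);c[:360,480:768]=B
cv2.imwrite("pics/c3.png",c);print(manip.observe()["tcp_pos"])
E
```

```text
t: 1.6
tcp_pos: [0.5326, -0.3488, 0.0882]
tool_rot: [3.14, -0.001, 0.077]
wrist_force: [0.0, 0.0, 0.0]
opening: 0.0499
grip_force: 0.0
[ 0.5334221  -0.34892312  0.08911414]
```

View pics/c3.png

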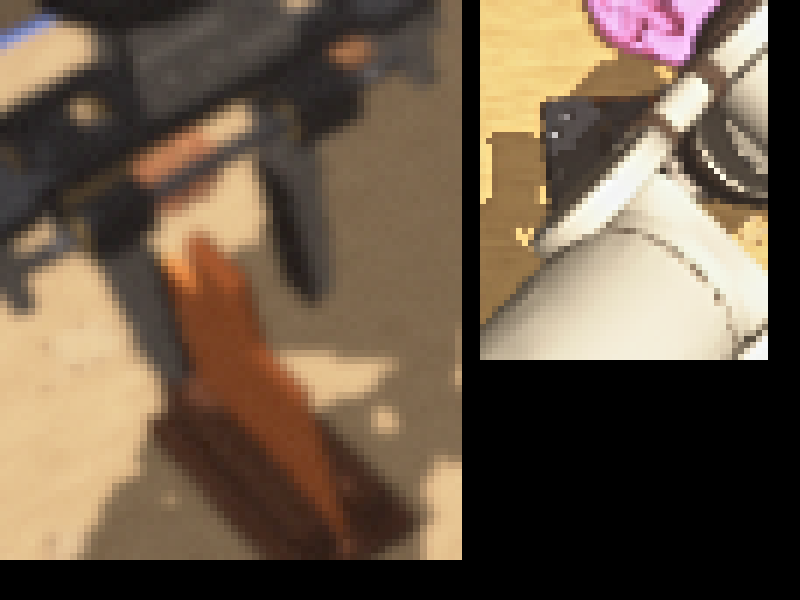

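The fingers straddle the tab: tips at crop (175,375) and (315,300), with the plate at about (235,330) between them. Closing now.

```bash
python3 nudge.py '0 0 0 0 0 0;0 0 0 0 0 0;0 0 0 0 0 0;0 0 0 0 0 0;0 0 0 0 0 0;0 0 0 0 0 0' 0.0 25; python3 nudge.py '0 0 -0.02 0 0 0;0 0 -0.05 0 0 0;0 0 -0.07 0 0 0;0 0 -0.07 0 0 0'
```

```text
t: 2.3
tcp_pos: [0.5327, -0.3478, 0.0869]
tool_rot: [3.141, 0.0, 0.078]
wrist_force: [0.3, -0.9, -0.4]
opening: 0.0101
grip_force: 25.0
t: 2.7
tcp_pos: [0.5343, -0.349, 0.1606]
tool_rot: [3.137, -0.004, 0.078]
wrist_force: [0.5, 0.0, -0.2]
opening: 0.0101
grip_force: 25.0
```

```bash
python3 nudge.py '0.005 -0.02 -0.005 0 0 0;0.01 -0.06 -0.015 0 0 0.01;0.02 -0.11 -0.015 0 0 0.02;0.03 -0.155 -0.015 0 0 0.03;0.04 -0.2 -0.015 0 0 0.04;0.05 -0.245 -0.015 0 0 0.05;0.056 -0.28 -0.015 0 0 0.058;0.06 -0.3 -0.01 0 0 0.058;0.0602 -0.3083 -0.004 0 0 0.058;0.0602 -0.3083 -0.004 0 0 0.058;0.0602 -0.3083 -0.004 0 0 0.058'; python3 - <<'E'
from h import *
for n in("side","top"):cv2.imwrite(f"pics/{n}2.png",manip.capture(n)[:,:,::-1])
a=cv2.imread("pics/side2.png");b=cv2.imread("pics/top2.png")
c=np.zeros((600,800,3),np.uint8)
A=cv2.resize(a[165:260,190:290],None,fx=6,fy=6,interpolation=cv2.INTER_NEAREST)[:,:500];c[:570,:500]=A
B=cv2.resize(b[160:235,250:325],None,fx=4,fy=4,interpolation=cv2.INTER_NEAREST);c[:300,500:800]=B
cv2.imwrite("pics/c4.png",c);o=manip.observe();print(o["tcp_pos"],o["tool_rot"])
E
```

```text
t: 3.8
tcp_pos: [0.568, -0.0359, 0.16]
tool_rot: [-3.141, 0.002, 0.019]
wrist_force: [-0.5, -0.0, -1.3]
opening: 0.0102
grip_force: 25.0
[ 0.56863038 -0.03658289  0.16082879] [3.14138438e+00 1.52605642e-04 1.83312011e-02]
```

View pics/c4.png

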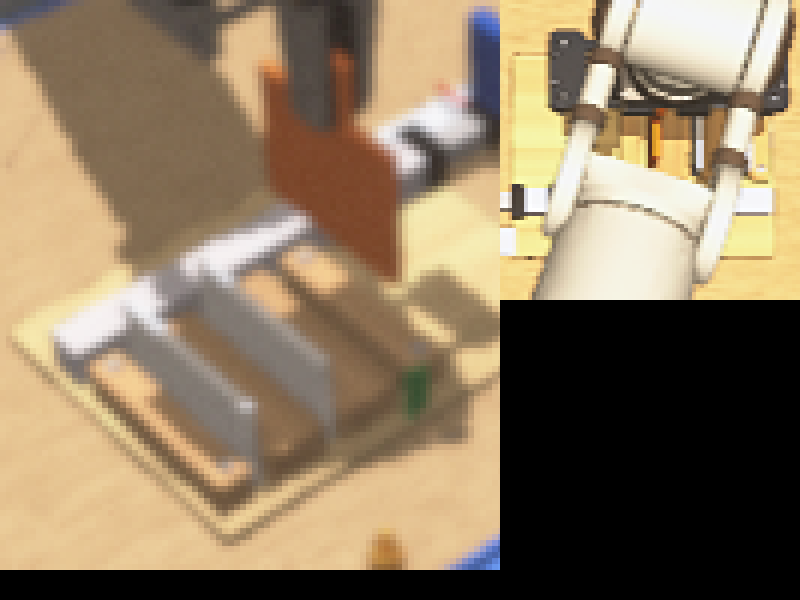

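```bash
python3 - <<'E'
from h import *
np.set_printoptions(precision=2,suppress=True)
S=cv2.imread("pics/side2.png")[:,:,::-1].astype(int)
pc=lambda P:(proj("side",P)-[190,165]+.5)*6
c=np.array([.568,-.0363]);e=np.array([np.cos(.02),np.sin(.02)]);n=np.array([-e[1],e[0]])
print("div near bottom corners -y/+y, crop px",pc([np.r_[c+.05*e+s*n,.081] for s in(-.003,.003)]),"top corner",pc([np.r_[c+.05*e-.003*n,.161]]))
print("tag z 0,8,30,38",pc([np.r_[c+.061*e,z] for z in(0,.008,.03,.038)]),"sides",pc([np.r_[c+.061*e+s*n,.02] for s in(-.007,.007)]))
print("white near top",pc([np.r_[c+.05*e-d*n,.063] for d in(.045,.09)]),"bottom",pc([np.r_[c+.05*e-d*n,.008] for d in(.045,.09)]))
print("slot near end z30 edges",pc([np.r_[c+.055*e+s*n,.03] for s in(-.005,.005)]), "far",pc([np.r_[c-.055*e+s*n,.03] for s in(-.005,.005)]))
w=(S[...,1]-S[...,0])[222:240,253:265];print(w)
Tp=lambda u,v,z:plane("top",(250+u/4-.5,160+v/4-.5),z)
np.set_printoptions(precision=4,suppress=True)
T=cv2.imread("pics/top2.png")[:,:,::-1].astype(int);print(T[188:202,282:304,2])
E
```

```text
div near bottom corners -y/+y, crop px [[398.15 295.1 ]
 [407.86 289.47]] top corner [[393.44 164.55]]
tag z 0,8,30,38 [[421.52 425.5 ]
 [421.18 413.96]
 [420.23 381.72]
 [419.87 369.8 ]] sides [[409.65 403.16]
 [431.61 389.81]]
white near top [[330.57 363.19]
 [254.51 407.73]] bottom [[335.55 445.31]
 [261.82 489.96]]
slot near end z30 edges [[404.38 379.99]
 [420.14 370.52]] far [[266.59 267.1 ]
 [282.05 258.53]]
[[-27 -29 -30 -31 -26 -22 -17 -18 -24 -28 -29 -29]
 [-24 -27 -29 -31 -29 -22 -16 -17 -25 -28 -24 -24]
 [-22 -22 -26 -29 -29 -26 -22 -19 -23 -25 -23 -23]
 [-22 -23 -23 -26 -25 -23 -15  -8 -14 -20 -21 -22]
 [-24 -23 -22 -20 -11  -2   6   9  -4 -18 -21 -20]
 [-26 -25 -23 -15  -1  15  21  17   2 -17 -21 -21]
 [-27 -25 -21 -13   6  18  22  18   2 -17 -20 -21]
 [-27 -24 -21 -10   4  18  21  18  -1 -15 -21 -21]
 [-24 -24 -20 -12   0  15  22  17  -2 -18 -20 -21]
 [-23 -22 -20 -13   0  16  22  17  -3 -18 -21 -20]
 [-21 -21 -19 -13   0  17  19   9  -7 -17 -19 -19]
 [-21 -22 -20 -14  -1  15   8  -4 -13 -17 -18 -19]
 [-21 -20 -20 -16  -7   5  -3 -14 -16 -17 -19 -20]
 [-18 -21 -20 -20 
[... 840 characters left out ...]
9  65  64  67  74  73  62 148
  132  52  68  70]
 [137 135 116 134 116  32  39  56 103 132 135 130 124 130 133  98  70 242
  225  63  66  70]
 [135 134 126 144 117  31  39  55  99 129 131 125 120 127 130 108  78 237
  221  60  67  70]
 [135 133 123 144 119  32  40  54 101 129 130 123 120 126 131 107  73 236
  221  60  67  63]
 [135 133 127 149 121  32  38  54 100 128 129 126 120 126 107  87  74 236
  221  60  59  55]
 [132 133 130 151 122  32  29  64 110 127 128 124 120 126 118  96  73 237
  220  61  62  57]
 [155 142 125 151 123  28  31  88 124 125 126 122 121 127 117  95  72 237
  222  62  58  57]
 [235 222 204 193 129  21  46  95 121 124 125 124 121 126 117  75  55 242
  227  63  55  71]]
```

```bash
python3 - <<'E'
from h import *
np.set_printoptions(precision=4,suppress=True)
T=cv2.imread("pics/top2.png")[:,:,::-1].astype(int)
print(T[195:201,284:303].mean(0).astype(int).T)
print(T[189:194,284:303].mean(0).astype(int).T)
T0=cv2.imread("pics/top0.png")[:,:,::-1].astype(int)
print("orig slots rows 183-196");print(T0[183:197,276:316].mean(0).astype(int).T)
for z,r in((.161,198),(.196,191)):
    print(z,[plane("top",(c,r),z)[:2] for c in(286.5,287.5,288.5,289.5)])
print("pred cols: plate top centre, edges",proj("top",[[.535,-.0363+s,.161] for s in(-.003,0,.003)])[:,0],"tab",proj("top",[[.568,-.0363+s,.196] for s in(-.005,0,.005)]))
print("white",proj("top",[[.568,-.0363-d,.063] for d in(.042,.048,.087,.093)]))
print("slot rib z30: +5,-5 ; floor",proj("top",[[.568,-.0363+s,.03] for s in(.005,-.005,-.04,-.05)])[:,0],proj("top",[[.568,-.0363+s,.008] for s in(.005,-.005)])[:,0])
E
```

```text
[[243 247 220  82 183 236 245 248 247 247 247 248 245 197 103 226 224 146
  145]
 [211 231 199  47 120 168 192 215 216 210 203 213 208 157  94 228 219 106
  106]
 [124 145 119  31  36  61 106 128 129 125 120 127 122  98  73 237 221  61
   63]]
[[162 170 148  83 178 196 155 158 165 162 152 152 170 135  82 173 167 127
  151]
 [120 134 114  54 118 128 100 117 122 120 112 113 125 104  73 162 150  92
  111]
 [ 73  82  68  36  37  41  56  71  73  71  68  68  74  70  64 147 130  55
   66]]
orig slots rows 183-196
[[244 245 247 219 217 247 245 246 236 236 248 214 216 245 244 245 245 245
  244 245 248 204 109 226 237 235 244 245 245 245 244 245 251 194  67 228
  248 245 245 245]
 [235 236 238 195 177 224 213 213 194 213 240 191 163 203 200 209 215 211
  202 207 218 165  97 227 225 181 199 208 215 213 202 205 218 148  56 230
  243 225 213 211]
 [153 154 156 117 101 133 125 125 112 129 157 115  93 118 116 122 126 124
  118 121 133 105  82 236 218  97 114 121 126 125 118 120 128  87  46 240
  239 160 122 123]]
0.161 [array([ 0.5211, -0.0281]), array([ 0.5212, -0.0315]), array([ 0.5213, -0.0349]), array([ 0.5214, -0.0383])]
0.196 [array([ 0.5402, -0.0252]), array([ 0.5403, -0.0286]), array([ 0.5404, -0.0319]), array([ 0.5405, -0.0352])]
pred cols: plate top centre, edges [289.8574 288.9765 288.0956] tab [[291.4653 182.8816]
 [289.9685 182.8395]
 [288.4714 182.7975]]
white [[298.6122 188.8074]
 [300.2651 188.8537]
 [310.9981 189.1551]
 [312.6475 189.2015]]
slot rib z30: +5,-5 ; floor [285.0186 287.7253 297.192  299.8945] [284.61   287.2827]
```

In the top view the slot and dividers agree on a slot centre of y≈-0.0363. The held plate sits about 1 mm too far +y, and the side view agrees on the sign. I'll shift it -y by 1.2 mm and lower it just into the slot, watching the force.

```bash
python3 nudge.py '0 0.0012 0.015 0 0 0;0 0.0012 0.035 0 0 0;0 0.0012 0.048 0 0 0;0 0.0012 0.054 0 0 0;0 0.0012 0.054 0 0 0;0 0.0012 0.054 0 0 0'
```

```text
t: 4.5
tcp_pos: [0.5691, -0.0369, 0.1074]
tool_rot: [3.141, -0.001, 0.02]
wrist_force: [0.2, 0.6, -1.1]
opening: 0.0099
grip_force: 25.0
```

```bash
python3 nudge.py '0 0 0.004 0 0 0;0 0 0.008 0 0 0;0 0 0.01 0 0 0;0 0 0.01 0 0 0'; python3 - <<'E'
from h import *
o=manip.observe();print(o["tcp_pos"],o["wrist_force"])
for n in("side",):cv2.imwrite(f"pics/{n}3.png",manip.capture(n)[:,:,::-1])
a=cv2.imread("pics/side3.png")
cv2.imwrite("pics/c5.png",cv2.resize(a[165:260,190:290],None,fx=6,fy=6,interpolation=cv2.INTER_NEAREST))
E
```

```text
t: 4.9
tcp_pos: [0.5684, -0.0366, 0.0965]
tool_rot: [-3.141, 0.001, 0.02]
wrist_force: [-0.2, -0.2, -1.4]
opening: 0.0095
grip_force: 25.0
[ 0.56844742 -0.03657835  0.09650456] [-0.20824128 -0.1888945  -1.43060116]
```

View pics/c5.png

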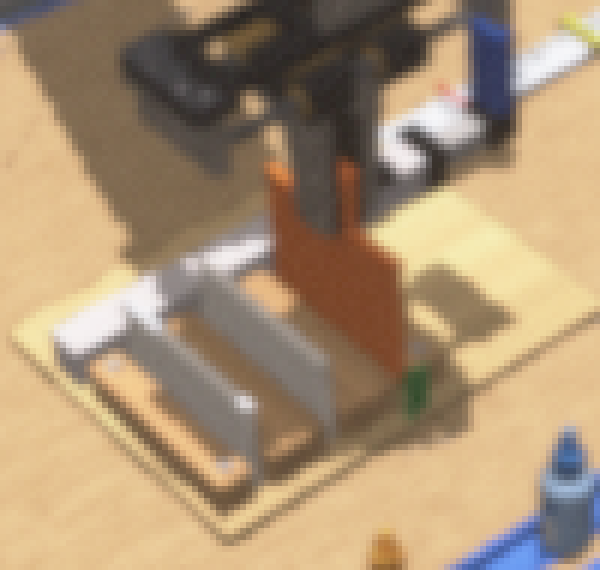

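The plate's near edge, at crop (400,370), has gone below the rib tops just behind the green tag, with no contact force. I'll lower it to the floor.

```bash
python3 nudge.py '0 0 0.004 0 0 0;0 0 0.008 0 0 0;0 0 0.0095 0 0 0;0 0 0.0105 0 0 0;0 0 0.0105 0 0 0'
```

```text
t: 5.45
tcp_pos: [0.5686, -0.0367, 0.0868]
tool_rot: [-3.142, 0.001, 0.02]
wrist_force: [-2.8, 0.3, 3.7]
opening: 0.0098
grip_force: 25.0
```

```bash
python3 nudge.py '0 0 0 0 0 0;0 0 0 0 0 0;0 0 0 0 0 0' 0.04; python3 nudge.py '0 0 -0.02 0 0 0;0 0 -0.05 0 0 0;0 0 -0.09 0 0 0;0 0.0 -0.11 0 0 0;0 0 -0.11 0 0 0'; python3 - <<'E'
from h import *
for n in("side","top"):cv2.imwrite(f"pics/{n}4.png",manip.capture(n)[:,:,::-1])
a=cv2.imread("pics/side4.png");b=cv2.imread("pics/top4.png")
c=np.zeros((600,800,3),np.uint8)
c[:475,:500]=cv2.resize(a[165:260,190:290],None,fx=5,fy=5,interpolation=cv2.INTER_NEAREST)
c[:300,500:800]=cv2.resize(b[160:235,250:325],None,fx=4,fy=4,interpolation=cv2.INTER_NEAREST)
cv2.imwrite("pics/c6.png",c);o=manip.observe();print(o["tcp_pos"],o["tool_rot"])
E
```

```text
t: 5.75
tcp_pos: [0.5688, -0.0367, 0.0863]
tool_rot: [3.142, -0.0, 0.02]
wrist_force: [0.4, -1.6, 0.5]
opening: 0.0316
grip_force: 0.0
t: 6.25
tcp_pos: [0.5712, -0.0373, 0.2003]
tool_rot: [3.139, -0.007, 0.02]
wrist_force: [-0.1, -0.0, 0.2]
opening: 0.0402
grip_force: 0.0
[ 0.56846659 -0.03664055  0.19561178] [-3.14140940e+00  5.29441950e-04  1.97524961e-02]
```

View pics/c6.png

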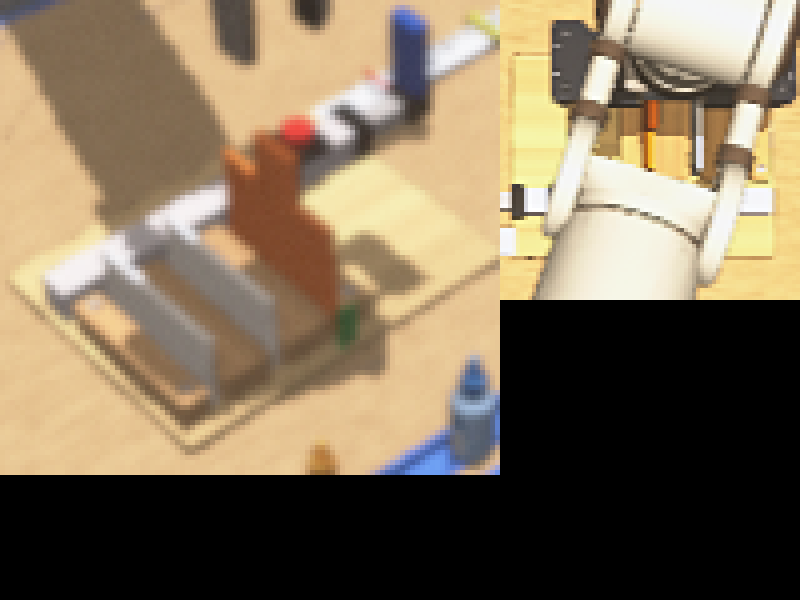

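The orange divider stands upright in the tagged slot and the white dividers are unmoved. Now to the button, with the fingers closed.

```bash
python3 nudge.py '-0.02 -0.02 0 0 0 0;-0.045 -0.045 0 0 0 0;-0.068 -0.068 0.01 0 0 0;-0.075 -0.0747 0.04 0 0 0;-0.075 -0.0747 0.08 0 0 0;-0.075 -0.0747 0.115 0 0 0;-0.075 -0.0747 0.137 0 0 0;-0.075 -0.0747 0.137 0 0 0;-0.075 -0.0747 0.137 0 0 0' 0.0 10; python3 - <<'E'
from h import *
T=manip.capture("top");S=manip.capture("side");cv2.imwrite("pics/side5.png",S[:,:,::-1]);cv2.imwrite("pics/top5.png",T[:,:,::-1])
a=S[150:230,215:295,::-1];c=cv2.resize(a,None,fx=6,fy=6,interpolation=cv2.INTER_NEAREST);cv2.imwrite("pics/c7.png",c)
o=manip.observe();print(o["tcp_pos"],o["wrist_force"])
E
```

```text
t: 7.25
tcp_pos: [0.4912, 0.0367, 0.0584]
tool_rot: [-3.141, 0.003, 0.02]
wrist_force: [1.0, 0.3, 0.9]
opening: 0.0004
grip_force: 0.0
[0.49310159 0.03633612 0.06039058] [0.39806165 0.25576428 0.26596897]
```

View pics/c7.png

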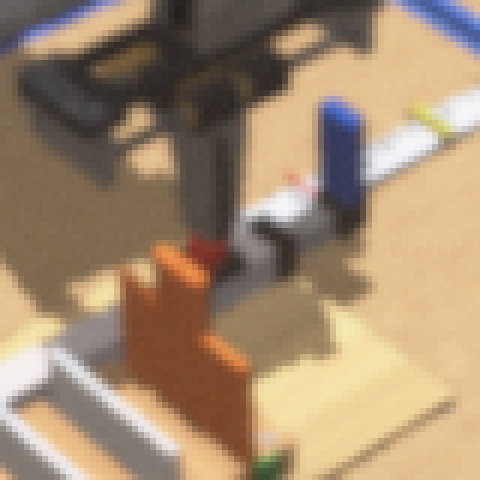

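The closed fingertips are directly over the red button, at crop (208,250). Pressing down from z≈0.060.

```bash
python3 nudge.py '0 0 0.006 0 0 0;0 0 0.012 0 0 0;0 0 0.016 0 0 0;0 0 0.018 0 0 0;0 0 0.018 0 0 0'
```

```text
t: 7.85
tcp_pos: [0.4934, 0.0363, 0.0423]
tool_rot: [3.141, -0.002, 0.02]
wrist_force: [1.5, 0.3, 6.4]
opening: 0.0006
grip_force: 2.9
```

```bash
python3 nudge.py '0 0 0.0015 0 0 0;0 0 0.0015 0 0 0;0 0 0.0015 0 0 0'; python3 nudge.py '0 0 -0.02 0 0 0;0 0 -0.05 0 0 0;0 0 -0.08 0 0 0;0 0 -0.09 0 0 0;0 0 -0.09 0 0 0'; python3 - <<'E'
from h import *
np.set_printoptions(precision=4,suppress=True)
S=manip.capture("side").astype(int);cv2.imwrite("pics/side6.png",S[:,:,::-1].astype(np.uint8))
T=manip.capture("top").astype(int);cv2.imwrite("pics/top6.png",T[:,:,::-1].astype(np.uint8))
w=lambda a:a[...,0]-a[...,1]-110
s=soft(w(S[184:198,243:256]),243,184);print(s,(w(S[184:198,243:256])>0).sum(),"was 248.96 190.38")
o=manip.observe();print(o["tcp_pos"],o["tool_rot"])
print("side: button pred z50/42",proj("side",[[.492,.0365,.05],[.492,.0365,.042]]))
print(T[214:224,205:246,2])
E
```

```text
t: 8.15
tcp_pos: [0.4935, 0.0363, 0.0422]
tool_rot: [3.141, -0.002, 0.02]
wrist_force: [-4.4, -0.8, 16.7]
opening: 0.0002
grip_force: 8.6
t: 8.65
tcp_pos: [0.4931, 0.0364, 0.1309]
tool_rot: [3.141, -0.002, 0.02]
wrist_force: [-0.5, 0.1, 0.6]
opening: 0.0006
grip_force: 0.0
[nan nan] 0 was 248.96 190.38
[0.4912 0.0367 0.1283] [-3.1411  0.0025  0.0198]
side: button pred z50/42 [[249.7387 190.1347]
 [249.8287 192.0948]]
[[135 135 138 140 139 140 142 147 150 150 148 143 143 142 138 134 136 138
  139 142 139 135 134 133 129 128 131 133 135 136 135 138 141 147 131  82
  105 151 148 158 194]
 [137 138 141 140 140 142 148 134 103 125 145 140 137 138 138 138 139 138
  138 138 141 141 140 139 137 134 135 134 135 138 131 130 130 135 123  78
  101 143 129 151 206]
 [143 129 122 144 143 144 134  87  21  92 165 186 165 132 133 133 132 127
  124 120 120 119 118 114 113 114 111 112 114 116 115 115 113 115 102  59
   84 119 100  95 121]
 [255 255 255 255 255 255 249 120  45 217 255 255 255 255 255 255 255 255
  255 255 255 255 255 255 255 255 255 255 255 255 255 255 255 255 253 173
  227 252 126  60 
[... 522 characters left out ...]
5 240 236 223 254 232 122 127  39 210 248 240 252 226 208 253 225 209
  243 239 251 228 219 252 241 239 242 223 240 231 227 251 226 221 245 170
  131 128  95 139 137]
 [228 244 241 226 255 241 152 129  40 211 252 244 255 231 212 255 236 228
  245 242 254 231 222 255 244 242 245 226 243 234 230 254 230 225 247 168
  224 234 124 168 160]
 [175 176 152 140 178 189 174  87  35 159 199 162 199 160 150 214 229 230
  228 229 230 205 200 231 231 231 231 232 238 227 223 241 211 208 238 208
  206 198 161 191 179]]h.py:28: RuntimeWarning: invalid value encountered in divide
  w=np.maximum(w.astype(float),0);y,x=np.mgrid[:w.shape[0],:w.shape[1]];return np.array([(w*x).sum(),(w*y).sum()])/w.sum()+[x0,y0]
```

The button hit its hard stop at z=0.0422 with 16.7 N, so it is fully in. Next I'll move over the post and compute the travel to the cursor.

```bash
python3 nudge.py '0 -0.02 0 0 0 0;0 -0.06 0 0 0 0;0 -0.088 0 0 0 0;0 -0.0946 0.01 0 0 0;0 -0.0946 0.045 0 0 0;0 -0.0946 0.075 0 0 0;0 -0.0946 0.0825 0 0 0;0 -0.0946 0.0825 0 0 0;0 -0.0946 0.0825 0 0 0' 0.05 30; python3 - <<'E'
from h import *
np.set_printoptions(precision=4,suppress=True)
T=cv2.imread("pics/top0.png")[:,:,::-1].astype(float);S=cv2.imread("pics/side0.png")[:,:,::-1].astype(float)
y=np.array([-.02,1,0])
wc=np.maximum(240-T[217:222,210:216,2],0);wp=np.maximum(T[217:222,239:243,0]-T[217:222,239:243,1],0)
c=soft(wc,210,217);p=soft(wp,239,217);C=plane("top",c,.015);P=plane("top",p,.0185);print(c,p,C,P,"travel",(C-P)@y)
o=manip.observe();print(o["tcp_pos"],o["opening"])
I=manip.capture("side");cv2.imwrite("pics/side7.png",I[:,:,::-1])
# side view originals: cursor yellow / pointer red
u,v=proj("side",[C,P]);print(u,v)
a=S[163:176,280:292];print((a[...,0]-a[...,2]).astype(int));a=S[176:188,258:270];print((a[...,0]-a[...,1]).astype(int))
E
```

```text
t: 9.65
tcp_pos: [0.491, 0.1307, 0.048]
tool_rot: [3.142, -0.001, 0.019]
wrist_force: [0.4, -0.4, 1.0]
opening: 0.05
grip_force: 0.0
[212.5933 219.1571] [240.2638 218.9712] [0.4529 0.233  0.015 ] [0.4562 0.1307 0.0185] travel 0.10239521951766922
[0.491  0.1307 0.048 ] 0.05002154904418782
[287.6066 169.5053] [265.6252 180.8402]
[[ 81  80  80  83  84  82  83  83  82  81  83  84]
 [ 81  83  82  83  84  83  83  81  82  82  82  76]
 [ 83  82  84  83  83  84  83  82  83  76  66  50]
 [ 82  83  83  84  84  87  82  79  69  49  27  10]
 [ 83  82  84  88  95  95  78  59  36  14   3  -2]
 [ 81  83  85  91 106 102  70  33  11   1  -3  -4]
 [ 82  79  77  67  78  97  83  53  26   5  -1  -3]
 [ 74  66  51  32  27  53  79  85  71  42   9  -1]
 [ 51  28  13   5   1  10  37  68  95  81  38   7]
 [ 19   5  -1  -2  -3  -1   3  23  60  76  47  25]
 [  0  -3  -3  -4  -3  -3  -2   3  24  43  46  55]
 [ -3  -3  -3  -3  -3  -4  -4   6  26  48  63  78]
 [ -3  -4  -3  -4  -4   1  14  38  61  73  80  80]]
[[35 35 34 33 34 35 34 36 35 33 17  4]
 [35 34 34 36 37 39 35 33 36 30 16  3]
 [34 35 35 37 42 48 41 34 32 25 12  2]
 [36 35 36 37 49 64 59 37 20 13  4 -1]
 [36 35 34 35 37 52 57 46 25 15  1  0]
 [36 35 32 23 19 19 25 37 41 34 13  2]
 [35 29 20  9  4  2  8 16 27 32 16  5]
 [16 10  3  1  0  0  1  5  8 13  8  7]
 [ 6  2  0  0  0  0  0  1  4  8  8  6]
 [ 4  2  0  0  1  1  2  4  4  7  8  8]
 [ 2  3  2  0  1  2  4  6  8  8  8  7]
 [ 8  6  4  4  5  7  7  9  8  8  7  7]]
```

```bash
python3 nudge.py '0 0 0 0 0 0;0 0 0 0 0 0;0 0 0 0 0 0;0 0 0 0 0 0;0 0 0 0 0 0' 0.0 35; python3 nudge.py '0 -0.005 0 0 0 0;0 -0.015 0 0 0 0;0 -0.03 0 0 0 0;0 -0.045 0 0 0 0;0 -0.06 0 0 0 0;0 -0.075 0 0 0 0;0 -0.088 0 0 0 0;0 -0.095 0 0 0 0;0 -0.098 0 0 0 0;0 -0.098 0 0 0 0;0 -0.098 0 0 0 0'; python3 - <<'E'
from h import *
T=manip.capture("top");S=manip.capture("side");cv2.imwrite("pics/side8.png",S[:,:,::-1]);cv2.imwrite("pics/top8.png",T[:,:,::-1])
c=np.zeros((600,800,3),np.uint8)
c[:400,:480]=cv2.resize(S[140:190,250:310,::-1],None,fx=8,fy=8,interpolation=cv2.INTER_NEAREST)
c[:400,480:800]=cv2.resize(T[190:240,200:240,::-1],None,fx=8,fy=8,interpolation=cv2.INTER_NEAREST)
cv2.imwrite("pics/c8.png",c);o=manip.observe();print(o["tcp_pos"])
E
```

```text
t: 10.2
tcp_pos: [0.4905, 0.1309, 0.0476]
tool_rot: [3.141, -0.0, 0.02]
wrist_force: [-0.8, -1.3, 1.0]
opening: 0.0136
grip_force: 35.0
t: 11.3
tcp_pos: [0.488, 0.2301, 0.0476]
tool_rot: [3.142, 0.001, 0.021]
wrist_force: [-3.7, -2.7, 6.4]
opening: 0.0138
grip_force: 35.0
[0.48802334 0.22994401 0.04755912]
```

View pics/c8.png

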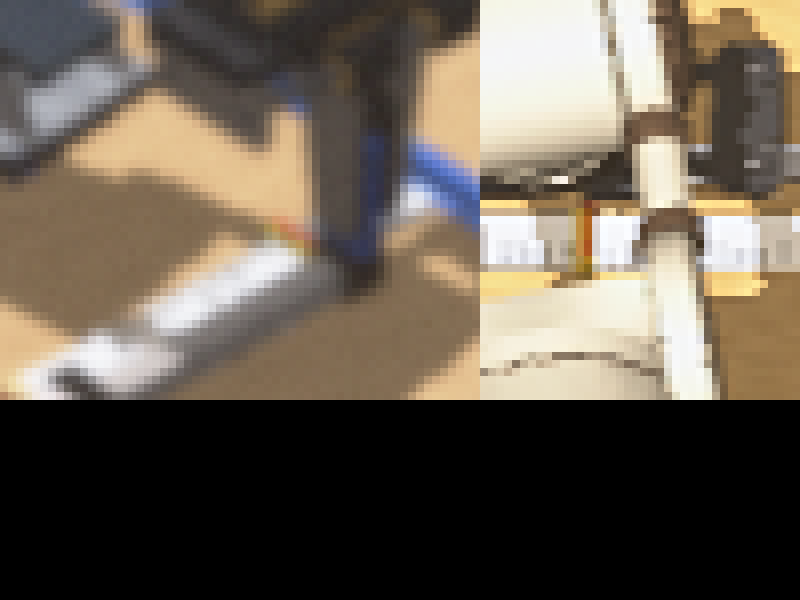

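The arm slid out, and the pointer (top crop x≈588) lies slightly short of the cursor centre (x≈580). I'll measure the residual.

```bash
python3 - <<'E'
from h import *
np.set_printoptions(precision=4,suppress=True,linewidth=200)
T=cv2.imread("pics/top8.png")[:,:,::-1].astype(int);T0=cv2.imread("pics/top0.png")[:,:,::-1].astype(int)
for I in(T0,T):
    for r in(217,219,221):print(r,I[r,210:217].tolist())
C=plane("top",(212.73,219),.015);y=np.array([-.02,1,0])
for c in(212.5,213,213.5,214):print(c,(C-plane("top",(c,219),.0185))@y)
E
```

```text
217 [[247, 250, 255], [246, 247, 247], [227, 214, 117], [214, 200, 43], [245, 246, 215], [246, 249, 255], [245, 247, 255]]
219 [[245, 246, 252], [246, 245, 242], [230, 216, 117], [212, 197, 32], [243, 244, 206], [245, 246, 254], [245, 245, 249]]
221 [[222, 221, 231], [198, 186, 118], [228, 214, 124], [197, 185, 38], [245, 245, 206], [237, 238, 247], [233, 233, 238]]
217 [[207, 194, 182], [201, 187, 153], [189, 142, 67], [178, 100, 33], [227, 217, 217], [253, 255, 255], [250, 253, 255]]
219 [[203, 191, 176], [198, 184, 148], [190, 143, 66], [174, 96, 27], [220, 211, 208], [248, 251, 255], [246, 247, 250]]
221 [[171, 160, 147], [151, 135, 92], [194, 138, 71], [171, 85, 32], [217, 210, 208], [240, 242, 249], [234, 235, 239]]
212.5 -0.0005461986303529576
213 0.0013016284399576371
213.5 0.0031493202205279025
214 0.004996878418396733
```

```bash
python3 nudge.py '0 -0.0008 0 0 0 0;0 -0.0015 0 0 0 0;0 -0.0015 0 0 0 0;0 -0.0015 0 0 0 0;0 -0.0015 0 0 0 0;0 -0.0015 0 0 0 0'; python3 - <<'E'
from h import *
np.set_printoptions(precision=4,suppress=True,linewidth=200)
T=manip.capture("top").astype(int);S=manip.capture("side").astype(int)
cv2.imwrite("pics/top9.png",T[:,:,::-1].astype(np.uint8));cv2.imwrite("pics/side9.png",S[:,:,::-1].astype(np.uint8))
for r in(216,217,219,221):print((T[r,209:217,0]-T[r,209:217,1]).tolist(),T[r,209:217,2].tolist())
h=cv2.cvtColor(S.astype(np.uint8),cv2.COLOR_RGB2HSV)[185:225,215:265]
print("orange px in slot",cv2.countNonZero(cv2.inRange(h,(5,140,60),(15,255,255))))
o=manip.observe();print(o["tcp_pos"],o["grip_force"],o["opening"],o["qd"])
E
```

```text
t: 12.0
tcp_pos: [0.488, 0.2314, 0.0476]
tool_rot: [3.142, 0.001, 0.021]
wrist_force: [-4.0, -3.8, 6.5]
opening: 0.0139
grip_force: 35.0
[21, 18, 21, 70, 87, 24, 29, 34] [79, 79, 75, 57, 30, 72, 136, 136]
[12, 12, 12, 90, 56, -7, -4, -3] [178, 182, 152, 72, 55, 221, 255, 255]
[12, 11, 10, 63, 58, -4, -2, -1] [171, 173, 150, 77, 46, 209, 255, 250]
[12, 11, 15, 89, 60, -4, -2, 0] [177, 148, 91, 73, 44, 210, 248, 240]
orange px in slot 399
[0.488  0.2314 0.0476] 34.99513864517212 0.01359693509803343 [ 0.0025 -0.0002  0.0007  0.0006 -0.0032  0.0014]
```

The pointer now reads col ≈212.4, against 212.65 for exactly level, so it is within about 1 mm of the cursor. The grip is 35 N and the arm is still, so I'm handing in.

```bash
python3 -c "
from plant import manip
print(manip.close_job())"
```

```text
the job is handed in; nothing more can be done
None
```

I handed the job in, though it returned no verdict: the orange divider stands released in the green-tagged slot, the lock button was pressed to its stop, and the gripper still holds the blue post at 35 N with the pointer about 1 mm from the cursor by my image measurement.

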